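# Lock the row of valve plates with the wedge

## Task

Take the broad acetal wedge out of the rack and set it thin end down in the open gap of the nest, its flat side against the upright end wall and its sloping side against the sloping block. Then drive it down firmly until it goes no further and the row of four valve plates is locked tight with no slack, and let go. Leave the slim wedge where it stands in the rack.

Things in the scene. Friction and masses are not known exactly. Their poses are not given: they have to be found in the camera images.
- wedge: Broad white acetal wedge, 150 g, thin end down in any of the 4 places of a low grey rack. mm: origin mid underside of its foot, z up. Foot 40 (x) by 20 (y); +y side flat and upright, -y side slopes out by 20 deg; body top at z 64 is 43 thick (y -33 to 10). Grip tab on top: 40 in x, 16 in y, z 64 to 102, centred on x = y = 0. Rack floor is 8 over the shelf, ribs 8 high; it lifts straight out.
- nest: Fixed aluminium nest, 84 (x) by 124 (y). mm: origin on the shelf, z up. Along +y: far end wall, four steel valve plates on edge (60 wide, 10 thick, 56 high, with some 1.3 of slack each), the sloping block, the open gap, the near upright end wall (inner face y 27, top z 72). Floor z 8, plate tops z 64; rails at x -35 and 35, z to 22. Gap at first 32 wide (y) at plate tops, 10 at the floor.
- heel: Loose grey sloping block, 400 g, between the fourth plate and the gap. mm: origin mid underside, on the nest's floor. 60 wide (x), 56 high, 30 thick (y) at the bottom, 10 at the top; flat side to the plates, the +y side leans back by 20 deg to match the wedge. At the start near y 1.5 in the nest's frame, at y -5 with the row tight.
- seat (a point): Fixed point in the nest (axes as the nest's, its x 0, y 17, z 16 mm): where the wedge's origin is when its flat side lies on the near end wall and the row is tight; its tab top is then 118 mm over the shelf. Set loosely in the gap it stands some 8 to 20 mm higher. Pressing it down with 3 to 12 N slides the block and plates to -y, at 18 N it is surely tight; friction keeps it in.
- slim_wedge: Bystander, to be left where it stands: slim white acetal wedge in another place of the rack, with a like grip tab, but only 14 mm thick at its foot and 20 mm at the top of its body. Origin mid underside of its foot, z up. (The other two places hold a parallel white spacer and a steel block.)
Things that resemble listed ones, but are neither listed nor needed, are in the scene too. Several things have the shape of the heel; the one meant has the colours described above. What is shaped like the wedge but green is not meant.

How it is judged:
At the end, for the whole second after the job is handed in: Wedge in the gap, released and still: in the nest's frame its foot at z 8 to 20 mm (tight: 16), x within 13 mm, y 2 to 25 mm, tilt and turn under 0.17 rad; sloping block upright (under 0.1 rad) at y -12 to -3.5 mm (tight: -5), so that hardly any slack is left (z of wedge in the frame of nest between 0.008 and 0.02 m and x of wedge in the frame of nest between -0.013 and 0.013 m and y of wedge in the frame of nest between 0.002 and 0.025 m and y of heel in the frame of nest between -0.012 and -0.0035 m and angle between wedge's own z axis and vertical below 0.17 rad and angle between the y axis of wedge and the y axis of nest, either way round below 0.17 rad and angle between heel's own z axis and vertical below 0.1 rad and linear speed of wedge below 0.01 m/s); the robot touches nothing.
It fails at once if the slim wedge is taken, knocked over or moved by more than 25 mm (distance of slim_wedge from where it was at the start of the episode above 0.025 m).
It also fails if it takes over 42 s, if anything falls off the work surface, if the arm or the gripper's body presses on something with over 40 N, if the wrist force passes 120 N, or if a joint passes its speed limit or range.

## Robot

A 6-joint arm with a two-finger parallel gripper is mounted at the origin on the work surface. World frame = base frame: x ahead of the robot, y to its left, z up, the work surface at z = 0. Lengths are in m, angles in rad, forces in N, time in s.
With the tool pointing down it reaches from about 0.35 to 0.975 m from the base axis. Payload 4.9 kg.
Tool frame: the origin (TCP) lies on the centre line of the jaws, within the pads' length; the fingertips stand 14 mm ahead of it and the grasp point (between the pads) lies 5 mm behind it; z points along the fingers, y is the line along which they close (so a half turn about z gives the same grasp; the last joint's range is limited). The gripper opens to 85 mm and grips with 20 to 120 N. Pads are 22 mm wide; open, the fingers measure 114 mm over their backs; the gripper's body (76 mm by 85 mm) begins 54 mm behind the grasp point. The pads swing forward as they close: fully open they stand 13 mm farther back than shut.
Start: joints at [1.095, 0.053, 1.613, -0, 1.476, -0.119], TCP at [0.218, 0.586, 0.245] pointing down, gripper open.
Joint ranges: [-3.01, 3.01], [-1.01, 2.22], [0.06, 2.58], [-1.02, 4.17], [0.09, 2.62], [-3.14, 3.14]. Speed limits (rad/s): [2.57, 2.57, 3.14, 3.14, 3.14, 3.14].

## Interface

Orientations are given as a unit quaternion [w, x, y, z].
In Python, from plant import telemetry, viewer, robot gives the robot as it stands. The module is installed in compiled form; this text tells all that it offers.
- The arm moves only by the shell command python3 -m crank 'ROWS'. ROWS is JSON, a list that holds one entry, the list of rows, each a list of 7 numbers: the turn, a rotation vector about the world's x, y, z in degrees, then the shift along the world's x, y, z in cm, then the opening in per cent of the stroke, from 0 (shut) to 100 (fully open). A call has 1 to 5 rows; each row shifts and turns the commanded pose from where the row before left it; what a row does not reach is not made up. A row lasts 1/8 s, in which the tool goes at most 62.5 mm and 10.7 degrees, less where a joint would pass 70% of its speed; a pose out of reach is approached as far as the arm can. A call is refused whole if a number of a shift passes 6.25 or a number of a turn 10.7, either way. A call with a gripper value outside its range is refused whole. The fingers move at their own pace and stop on an object; the grip force is fixed at half the most. Time passes only in rows, so rows that do not move let the fingers close. It gives the time, the measured TCP pose, the force, the opening and the grip force at its end, in the units of the state.
- telemetry.read_state(): the state, without advancing time (a new reading comes with each control period).
- viewer.capture(name): name is "side" or "top"; returns the picture (384x512x3 uint8, blue, green, red); there is no depth.
- viewer.camera_model(name): a dict with "fx", "fy", "cx", "cy" (pixels), "world_to_cam" (4x4, takes a point from world to camera coordinates). Camera axes: x right, y up, looking along -z (the intrinsics and any distortion apply to the point x, -y, -z); pixel columns grow to the right and rows downward; lengths in m; the calibration is good to about 2 mm. A picture is of the moment at which its call begins. camera_model takes no time and is no camera call.
- robot.close_job(): hands the job in; it is judged then, once.
The state is a dict: "clock": time; "joints": joint angles; "dq": joint speeds; "tau": joint torques, N m; "tcp_pos": TCP position; "tool_rot": TCP orientation; "ft_force": force on the tool from outside, world axes, zero at the start; "wrist_torque": the same for the moment, N m; "gripper_width": finger opening in m; "grasp_force": force on a finger pad.
Only numpy, scipy, OpenCV 4.12 (cv2) and the standard library are available. Lean on these libraries where they do the work, as an engineer would, in place of code of your own. Each camera call takes 0.05 s, during which the arm holds its last target. There are 200 camera calls.

## Working session

There is one attempt and no reset: what is moved stays moved. The work goes in short steps, Python scripts to look and compute and a shell command to move; the robot and the scene stay as the last step left them, time stands still between calls to the robot, and variables do not carry over. Pictures are saved under pics/ and viewed, at most 10 in all, crops included, and the job is handed in when it is done.

```bash
mkdir -p pics; cat > h.py <<'E'
import numpy as np, cv2
from plant import telemetry, viewer, robot
def ray(name,u,v):
    m=viewer.camera_model(name); T=np.array(m["world_to_cam"]); R=T[:3,:3]; t=T[:3,3]
    d=np.array([(u-m["cx"])/m["fx"],-(v-m["cy"])/m["fy"],-1.0])
    return -R.T@t, R.T@d
def onz(name,u,v,z):
    o,d=ray(name,u,v); return o+d*(z-o[2])/d[2]
def proj(name,p):
    m=viewer.camera_model(name); T=np.array(m["world_to_cam"]); c=T[:3,:3]@np.array(p)+T[:3,3]
    return m["cx"]+m["fx"]*c[0]/-c[2], m["cy"]-m["fy"]*c[1]/-c[2]
E
python3 - <<'E'
from h import *
a=viewer.capture("top");b=viewer.capture("side")
cv2.imwrite("pics/top0.png",a);cv2.imwrite("pics/side0.png",b)
for n in("top","side"):print(viewer.camera_model(n), ray(n,256,192)[0])
E
```

```text
{'fx': 392.4874196631916, 'fy': 392.4874196631916, 'cx': 256.6617963010509, 'cy': 195.6539772498497, 'world_to_cam': array([[ 6.41239378e-03, -9.99979045e-01, -8.89637280e-04,
         9.51793768e-02],
       [ 9.93776723e-01,  6.27367938e-03,  1.11213605e-01,
        -5.05240676e-01],
       [-1.11205693e-01, -1.59724625e-03,  9.93796127e-01,
        -8.72487756e-01],
       [ 0.00000000e+00,  0.00000000e+00,  0.00000000e+00,
         1.00000000e+00]])} [0.40446049 0.09695352 0.92334927]
{'fx': 350.4021825575176, 'fy': 350.4021825575176, 'cx': 246.67724723759267, 'cy': 188.018738814254, 'world_to_cam': array([[-0.97899124, -0.20299114, -0.01925491,  0.53172001],
       [ 0.08364313, -0.48592023,  0.86999159, -0.02660268],
       [-0.18595694,  0.8501036 ,  0.49269046, -0.68936588],
       [ 0.        ,  0.        ,  0.        ,  1.        ]])} [0.39458199 0.68104009 0.37302632]
```

View pics/top0.png

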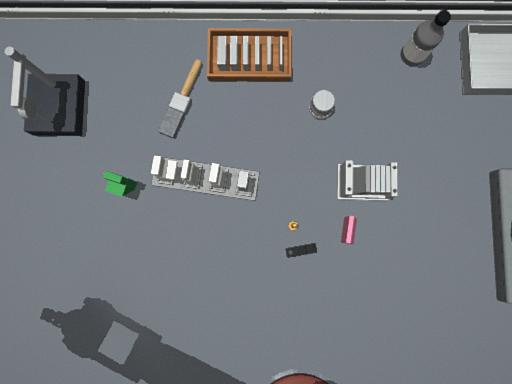

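View pics/side0.png

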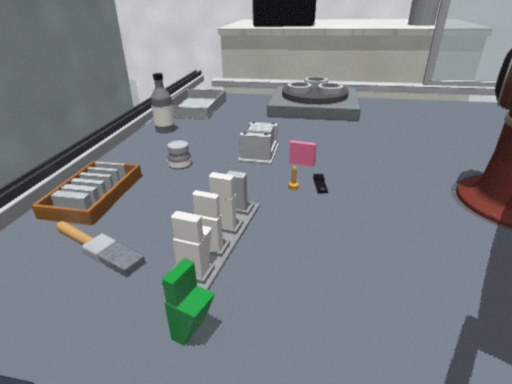

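The top view shows the rack at about (205,178), the nest at (368,181), and a green wedge decoy at (120,184). A pink block at (349,230) is heel-shaped. The side view shows three white tabbed pieces in the rack, at (192,240), (210,220) and (225,200), plus a steel block at (236,190). I'll crop close to identify the broad wedge.

```bash
python3 - <<'E'
import cv2,numpy as np
a=cv2.imread("pics/top0.png");b=cv2.imread("pics/side0.png")
r=lambda im,y0,y1,x0,x1,s:cv2.resize(im[y0:y1,x0:x1],None,fx=s,fy=s,interpolation=cv2.INTER_CUBIC)
A=r(a,145,210,140,270,6)
cv2.imwrite("pics/c1.png",A[:,:780])
B=r(b,165,285,160,265,5); C=r(a,150,210,330,405,4);
out=np.zeros((600,800,3),np.uint8);out[:B.shape[0],:B.shape[1]]=B[:600];w=C.shape[1];w=min(w,800-525);out[:C.shape[0],525:525+w]=C[:,:w]
D=r(b,115,165,230,285,5);out[300:300+D.shape[0],525:800]=D
cv2.imwrite("pics/c2.png",out)
E
```

```text
(no output)
```

View pics/c1.png

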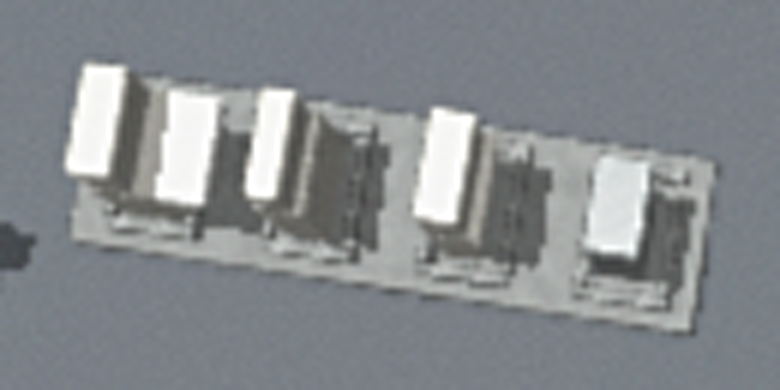

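View pics/c2.png

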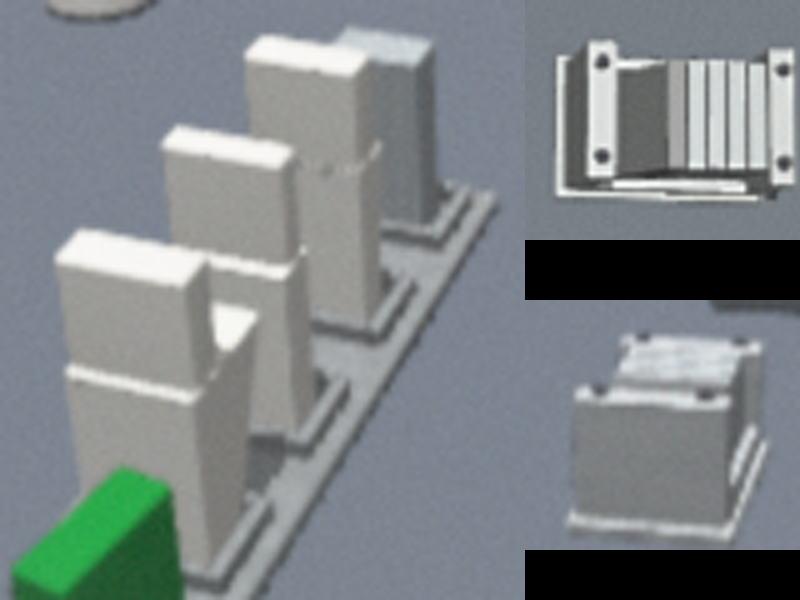

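The crops settle it. The broad wedge is the leftmost piece, with its tab at top px (156,165) and its shoulder at (172,170); the slope faces image right, which is world -y. The look-alikes are the slim or spacer tabs at (185,169) and (215,173), the steel block at (243,179) and the green wedge at (120,184). The nest's near wall is on the left at (349,178), so the wedge already has the right orientation.

```bash
cat >> h.py <<'E'
def rects(im,x0,x1,y0,y1,z,thr=215,amin=40,s=6):
    c=cv2.resize(im[y0:y1,x0:x1],None,fx=s,fy=s,interpolation=cv2.INTER_CUBIC)
    m=(cv2.cvtColor(c,cv2.COLOR_BGR2GRAY)>thr).astype(np.uint8)
    for k in cv2.findContours(m,cv2.RETR_EXTERNAL,cv2.CHAIN_APPROX_NONE)[0]:
        if cv2.contourArea(k)<amin*s*s: continue
        p=cv2.boxPoints(cv2.minAreaRect(k))/s+[x0-.5+.5/s,y0-.5+.5/s]
        w=np.array([onz("top",u,v,z)for u,v in p]); e=[w[1]-w[0],w[2]-w[1]]; e.sort(key=np.linalg.norm)
        l=e[1]; yaw=np.degrees(np.arctan2(l[1],l[0])); yaw=(yaw+90)%180-90
        print("px",p.mean(0).round(1),"ctr",(w.mean(0)*1000).round(1),"size",[round(np.linalg.norm(x)*1000,1)for x in e],"longaxis yaw",yaw.round(1))
E
python3 - <<'E'
from h import *
from scipy.spatial.transform import Rotation as R
a=cv2.imread("pics/top0.png")
for t in(200,225):
    rects(a,145,270,145,210,.110,t); print('nest');rects(a,335,405,150,205,.072,t-30)
s=telemetry.read_state();q=s["tool_rot"]
print(s["clock"],s["tcp_pos"],R.from_quat([q[1],q[2],q[3],q[0]]).as_matrix().round(3),s["joints"])
E
```

```text
px [242.4 178.7] ctr [531.  128.4 110. ] size [np.float64(18.8), np.float64(33.6)] longaxis yaw -7.4
px [213.3 172.1] ctr [544.6 189.7 110. ] size [np.float64(16.0), np.float64(39.5)] longaxis yaw -9.4
px [170.6 169.1] ctr [550.6 279.5 110. ] size [np.float64(18.6), np.float64(39.4)] longaxis yaw -7.1
px [184.1 168.4] ctr [552.3 251.2 110. ] size [np.float64(12.1), np.float64(39.5)] longaxis yaw -8.8
px [155.4 164.5] ctr [560.2 311.8 110. ] size [np.float64(15.3), np.float64(39.9)] longaxis yaw -8.0
nest
px [368. 196.] ctr [ 500.6 -144.6   72. ] size [np.float64(6.3), np.float64(72.4)] longaxis yaw 89.5
px [387.8 178.5] ctr [ 539.5 -188.9   72. ] size [np.float64(8.8), np.float64(57.3)] longaxis yaw -1.8
px [382.5 178.2] ctr [ 540.2 -177.4   72. ] size [np.float64(8.4), np.float64(59.5)] longaxis yaw -1.7
px [372.5 178.2] ctr [ 540.  -155.5   72. ] size [np.float64(8.4), np.float64(59.5)] longaxis yaw -1.5
px [377.4 178. ] ctr [ 540.5 -166.3   72. ] size [np.float64(8.8), np.float64(59.6)] longaxis yaw -1.6
px [354.5 192.6] ctr [ 508.1 -115.2   72. ] size [np.float64(65.5), np.float6
[... 984 characters left out ...]
-155.5   72. ] size [np.float64(7.7), np.float64(58.8)] longaxis yaw -1.5
px [377.5 178. ] ctr [ 540.5 -166.4   72. ] size [np.float64(7.7), np.float64(58.8)] longaxis yaw -1.6
px [354.5 192.6] ctr [ 508.1 -115.1   72. ] size [np.float64(64.1), np.float64(131.6)] longaxis yaw 53.1
px [393.7 175.7] ctr [ 545.7 -202.    72. ] size [np.float64(12.1), np.float64(60.7)] longaxis yaw -1.9
px [353.6 176.8] ctr [ 542.8 -114.    72. ] size [np.float64(35.4), np.float64(74.2)] longaxis yaw -1.8
0.1 [0.21806611 0.58516963 0.24418468] [[-0.937  0.349 -0.001]
 [ 0.349  0.937 -0.002]
 [ 0.    -0.002 -1.   ]] [ 1.09498211e+00  5.33370636e-02  1.61411081e+00  3.20830746e-06
  1.47600391e+00 -1.19000743e-01]
```

The sizes and spacing agree with the description: the tab is 15.3x39.9 and the plates are about 60 wide. I'll move above the wedge at (560,312) mm, turning +12.4°.

```bash
python3 -m crank '[[[0,0,3.2,4.28,-3.41,0,40],[0,0,3.2,4.28,-3.41,0,40],[0,0,3,4.28,-3.41,0,40],[0,0,3,4.28,-3.41,0,40],[0,0,0,4.28,-3.41,0,40]]]'; python3 -m crank '[[[0,0,0,4.28,-3.41,0,40],[0,0,0,4.28,-3.41,0,40],[0,0,0,4.24,-3.5,0,40],[0,0,0,0,0,-4.0,40],[0,0,0,0,0,0,40]]]'
python3 - <<'E'
from h import *
from scipy.spatial.transform import Rotation as R
im=viewer.capture("side");t=viewer.capture("top")
s=telemetry.read_state();q=s["tool_rot"];M=R.from_quat([q[1],q[2],q[3],q[0]]).as_matrix()
print(s["clock"],s["tcp_pos"],np.degrees(np.arctan2(M[1,1],M[0,1])),s["gripper_width"],s["ft_force"])
# nest features from top0
for u,z in((345.9,.072),(352.5,.072),(391,.072),(397,.072),(370,.064)): print(u,onz("top",u,178,z).round(4))
cv2.imwrite("pics/s1.png",cv2.resize(im[80:300,130:310],None,fx=2.7,fy=2.7))
E
```

```text
clock: 0.72
tcp_pos: [0.4332, 0.4137, 0.2448]
tool_rot: [-0.0, 0.07, 0.998, -0.0]
ft_force: [-0.1, 0.8, 0.5]
gripper_width: 0.0339
grasp_force: 0.0
clock: 1.35
tcp_pos: [0.5582, 0.3103, 0.2004]
tool_rot: [-0.004, 0.071, 0.997, -0.002]
ft_force: [0.2, 0.0, 0.7]
gripper_width: 0.0344
grasp_force: 0.0
1.45 [0.55972004 0.31209776 0.20501961] 81.98740055255644 0.03432717591486466 [0.12411759 0.06782497 0.67856969]
345.9 [ 0.5399 -0.0971  0.072 ]
352.5 [ 0.54   -0.1116  0.072 ]
391 [ 0.5405 -0.196   0.072 ]
397 [ 0.5406 -0.2092  0.072 ]
370 [ 0.5415 -0.1523  0.064 ]
```

View pics/s1.png

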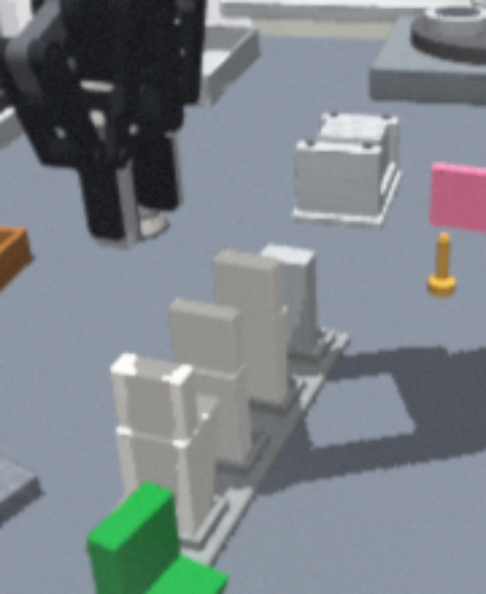

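The gripper hangs above the wedge, with fingertips at crop (138,235) and the tab top at (152,362), which is side px (186.3,214). I'll check that against the projection and then descend.

```bash
python3 -c "
from h import *
print(proj('side',[.560,.312,.110]),proj('side',[.560,.312,.191]))"
python3 -m crank '[[[0,0,0,0,0,-2.5,40],[0,0,0,0,0,-2.5,40],[0,0,0,0,0,-2.5,40],[0,0,0,0,0,-3.3,40],[0,0,0,0,0,0,40]]]'
```

```text
(np.float64(186.09340699230376), np.float64(214.38394179654324)) (np.float64(179.26587472024374), np.float64(159.93369417409224))
clock: 2.08
tcp_pos: [0.5586, 0.3122, 0.0959]
tool_rot: [-0.002, 0.069, 0.998, -0.001]
ft_force: [-0.3, 0.9, -0.1]
gripper_width: 0.0343
grasp_force: 0.0
```

The position matches the side view within a pixel. Closing, then lifting.

```bash
python3 -m crank '[[[0,0,0,0,0,0,0],[0,0,0,0,0,0,0],[0,0,0,0,0,0,0],[0,0,0,0,0,0,0]]]';  python3 -m crank '[[[0,0,0,0,0,2,0],[0,0,0,0,0,4,0],[0,0,0,0,0,5,0],[0,0,0,0,0,1,0],[0,0,0,0,0,0,0]]]'
```

```text
clock: 2.58
tcp_pos: [0.5616, 0.3127, 0.0999]
tool_rot: [0.002, 0.07, 0.998, 0.001]
ft_force: [-1.5, 0.8, 5.6]
gripper_width: 0.0146
grasp_force: 61.0
clock: 3.2
tcp_pos: [0.5605, 0.3119, 0.2182]
tool_rot: [0.001, 0.07, 0.998, 0.0]
ft_force: [0.0, -0.2, -2.1]
gripper_width: 0.0145
grasp_force: 60.1
```

Wedge held at 60 N. I'll carry it to above the gap: seat at about x 542, near wall inner face at y -110, so aim for y -122, turning +6.3°.

```bash
python3 -m crank '[[[0,0,0,0,0,1.5,0],[0,0,1.6,-0.23,-5.4,0,0],[0,0,1.6,-0.23,-5.4,0,0],[0,0,1.6,-0.23,-5.4,0,0],[0,0,1.5,-0.23,-5.4,0,0]]]'; python3 -m crank '[[[0,0,0,-0.23,-5.4,0,0],[0,0,0,-0.23,-5.4,0,0],[0,0,0,-0.23,-5.4,0,0],[0,0,0,-0.23,-5.6,0,0],[0,0,0,0,0,-4.0,0]]]';python3 -m crank '[[[0,0,0,0,0,0,0],[0,0,0,0,0,0,0]]]'
cat >> h.py <<'E'
def look(n):
    from scipy.spatial.transform import Rotation as R
    im=viewer.capture("side");t=viewer.capture("top")
    s=telemetry.read_state();q=s["tool_rot"];M=R.from_quat([q[1],q[2],q[3],q[0]]).as_matrix()
    print(s["clock"],s["tcp_pos"],"yaw",np.degrees(np.arctan2(M[1,1],M[0,1])),"tilt",M[:,2].round(3),s["gripper_width"],s["ft_force"].round(1))
    A=cv2.resize(im[70:190,200:310],None,fx=3.6,fy=3.6,interpolation=cv2.INTER_CUBIC);B=cv2.resize(t[140:260,315:425],None,fx=3.6,fy=3.6,interpolation=cv2.INTER_CUBIC)
    cv2.imwrite("pics/%s.png"%n,np.hstack([A,B])); cv2.imwrite("pics/%s_side.png"%n,im);cv2.imwrite("pics/%s_top.png"%n,t)
E
python3 -c "
from h import *
look('n1')"
```

```text
clock: 3.82
tcp_pos: [0.5501, 0.0943, 0.2311]
tool_rot: [-0.001, 0.015, 1.0, -0.0]
ft_force: [0.3, -0.9, -1.4]
gripper_width: 0.0145
grasp_force: 60.0
clock: 4.45
tcp_pos: [0.5435, -0.1264, 0.1951]
tool_rot: [0.003, 0.018, 1.0, -0.002]
ft_force: [1.3, -0.2, -2.3]
gripper_width: 0.0148
grasp_force: 60.1
clock: 4.7
tcp_pos: [0.5419, -0.1216, 0.1925]
tool_rot: [-0.0, 0.015, 1.0, 0.0]
ft_force: [0.5, 0.1, -0.7]
gripper_width: 0.0149
grasp_force: 60.0
4.8 [ 0.54272302 -0.12162714  0.19393032] yaw 88.33187959830435 tilt [ 0.002 -0.001 -1.   ] 0.01475743487678131 [-0.4  0.1 -1. ]
```

View pics/n1.png

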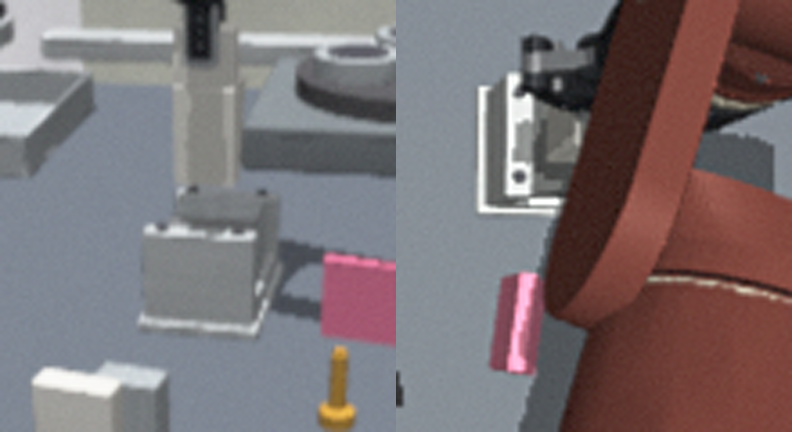

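The wedge hangs over the gap, with its foot at side crop about (207,185) just above the wall top, which runs from (145,230) to (257,230). I'll check both against the projection.

```bash
python3 -c "
from h import *
f=lambda p:(np.array(proj('side',p))-[200,70])*3.6
print('wedge foot',f([.562,-.112,.102]),f([.522,-.112,.102]))
print('wall outer top',f([.579,-.097,.072]),f([.505,-.097,.072]))
print('wall inner top',f([.579,-.110,.072]),f([.505,-.110,.072]))
"
```

```text
wedge foot [171.49376902 178.89272529] [230.9404873  181.76841818]
wall outer top [142.91120238 228.18169039] [252.56386033 234.32589625]
wall inner top [147.12897466 221.4046325 ] [255.41023909 227.35728087]
```

Everything is consistent within about 2 mm. Lowering into the gap.

```bash
python3 -m crank '[[[0,0,0,0,0,-2,0],[0,0,0,0,0,-1.5,0],[0,0,0,0,0,-1,0],[0,0,0,0,0,0,0]]]';python3 -m crank '[[[0,0,0,0,0,-0.8,0],[0,0,0,0,0,0,0]]]'; python3 -m crank '[[[0,0,0,0,0,-0.5,0],[0,0,0,0,0,0,0]]]'
```

```text
clock: 5.3
tcp_pos: [0.541, -0.1217, 0.1455]
tool_rot: [-0.001, 0.015, 1.0, 0.001]
ft_force: [0.2, 0.2, -1.3]
gripper_width: 0.0146
grasp_force: 60.1
clock: 5.55
tcp_pos: [0.5417, -0.122, 0.1388]
tool_rot: [-0.0, 0.015, 1.0, 0.0]
ft_force: [0.6, -0.2, -0.8]
gripper_width: 0.0148
grasp_force: 60.1
clock: 5.8
tcp_pos: [0.5417, -0.122, 0.1339]
tool_rot: [-0.0, 0.015, 1.0, 0.0]
ft_force: [-0.4, 0.5, -1.0]
gripper_width: 0.0147
grasp_force: 60.1
```

```bash
python3 -m crank '[[[0,0,0,0,0,-0.5,0],[0,0,0,0,0,0,0]]]'; python3 -m crank '[[[0,0,0,0,0,-0.4,0],[0,0,0,0,0,0,0]]]';python3 -m crank '[[[0,0,0,0,0.1,0,0],[0,0,0,0,0,0,0]]]'
```

```text
clock: 6.05
tcp_pos: [0.5417, -0.1217, 0.1289]
tool_rot: [-0.0, 0.015, 1.0, 0.0]
ft_force: [-0.0, 0.3, -1.8]
gripper_width: 0.015
grasp_force: 60.1
clock: 6.3
tcp_pos: [0.5419, -0.1218, 0.125]
tool_rot: [-0.0, 0.015, 1.0, 0.0]
ft_force: [-0.5, 1.3, -0.1]
gripper_width: 0.0148
grasp_force: 60.2
clock: 6.55
tcp_pos: [0.5418, -0.1213, 0.1252]
tool_rot: [-0.0, 0.015, 1.0, -0.0]
ft_force: [0.5, -0.4, -1.7]
gripper_width: 0.015
grasp_force: 60.0
```

```bash
python3 -m crank '[[[0,0,0,0,0.1,0,0],[0,0,0,0,0,0,0]]]'; python3 -m crank '[[[0,0,0,0,0.1,0,0],[0,0,0,0,0,0,0]]]';python3 -m crank '[[[0,0,0,0,0,-0.4,0],[0,0,0,0,0,0,0]]]'
```

```text
clock: 6.8
tcp_pos: [0.5418, -0.1206, 0.1253]
tool_rot: [-0.0, 0.015, 1.0, -0.001]
ft_force: [0.1, -2.1, -2.1]
gripper_width: 0.0149
grasp_force: 60.0
clock: 7.05
tcp_pos: [0.5419, -0.1203, 0.1254]
tool_rot: [0.0, 0.015, 1.0, -0.002]
ft_force: [-1.1, -5.4, -2.5]
gripper_width: 0.015
grasp_force: 60.0
clock: 7.3
tcp_pos: [0.5426, -0.1204, 0.1221]
tool_rot: [0.001, 0.015, 1.0, -0.002]
ft_force: [0.5, -5.7, -0.2]
gripper_width: 0.0146
grasp_force: 60.2
```

The wall is touched at y -120.4, as predicted. I'll press down in steps while holding it, watching the force.

```bash
python3 -m crank '[[[0,0,0,0,-0.05,-0.3,0],[0,0,0,0,0,0,0]]]'; python3 -m crank '[[[0,0,0,0,0,-0.3,0],[0,0,0,0,0,0,0]]]';python3 -m crank '[[[0,0,0,0,0,-0.3,0],[0,0,0,0,0,0,0]]]'
```

```text
clock: 7.55
tcp_pos: [0.543, -0.1206, 0.1196]
tool_rot: [0.001, 0.015, 1.0, -0.001]
ft_force: [0.2, -5.5, 3.2]
gripper_width: 0.015
grasp_force: 60.8
clock: 7.8
tcp_pos: [0.5432, -0.1206, 0.1168]
tool_rot: [0.002, 0.015, 1.0, -0.001]
ft_force: [0.3, -5.8, 4.7]
gripper_width: 0.0151
grasp_force: 61.1
clock: 8.05
tcp_pos: [0.5434, -0.1206, 0.1143]
tool_rot: [0.002, 0.015, 1.0, -0.001]
ft_force: [1.5, -6.3, 6.9]
gripper_width: 0.0146
grasp_force: 61.2
```

```bash
python3 -m crank '[[[0,0,0,0,0,-0.3,0],[0,0,0,0,0,0,0]]]'; python3 -m crank '[[[0,0,0,0,0,-0.2,0],[0,0,0,0,0,0,0]]]'
```

```text
clock: 8.3
tcp_pos: [0.5436, -0.1207, 0.1116]
tool_rot: [0.002, 0.015, 1.0, -0.001]
ft_force: [0.8, -5.5, 6.8]
gripper_width: 0.0147
grasp_force: 61.4
clock: 8.55
tcp_pos: [0.5438, -0.1207, 0.1099]
tool_rot: [0.002, 0.015, 1.0, -0.001]
ft_force: [0.1, -5.0, 7.3]
gripper_width: 0.0152
grasp_force: 61.5
```

Sliding steadily at about 7 N. Pressing further until the force climbs.

```bash
for i in 1; do :; done; python3 -m crank '[[[0,0,0,0,0,-0.2,0],[0,0,0,0,0,0,0]]]'; python3 -m crank '[[[0,0,0,0,0,-0.2,0],[0,0,0,0,0,0,0]]]'
```

```text
clock: 8.8
tcp_pos: [0.5441, -0.1208, 0.1087]
tool_rot: [0.003, 0.015, 1.0, -0.001]
ft_force: [-0.6, -5.6, 11.6]
gripper_width: 0.0149
grasp_force: 61.9
clock: 9.05
tcp_pos: [0.5446, -0.1209, 0.1082]
tool_rot: [0.003, 0.015, 1.0, -0.001]
ft_force: [-2.9, -3.7, 17.5]
gripper_width: 0.0148
grasp_force: 62.9
```

```bash
python3 -m crank '[[[0,0,0,0,0,-0.2,0],[0,0,0,0,0,0,0]]]'; python3 -m crank '[[[0,0,0,0,0,-0.1,0],[0,0,0,0,0,0,0]]]'
```

```text
clock: 9.3
tcp_pos: [0.5448, -0.1209, 0.1081]
tool_rot: [0.003, 0.015, 1.0, -0.001]
ft_force: [-7.8, -3.2, 25.6]
gripper_width: 0.0148
grasp_force: 64.1
clock: 9.55
tcp_pos: [0.5448, -0.1209, 0.108]
tool_rot: [0.003, 0.015, 1.0, -0.001]
ft_force: [-10.3, -1.9, 30.8]
gripper_width: 0.0149
grasp_force: 64.9
```

It stops hard at TCP z 0.108, the predicted tight height, at 31 N. Releasing and retreating.

```bash
python3 -m crank '[[[0,0,0,0,0,0.2,0],[0,0,0,0,0,0,50],[0,0,0,0,0,0,50],[0,0,0,0,0,0,50]]]'; python3 -m crank '[[[0,0,0,0,0,2,50],[0,0,0,0,0,4,50],[0,0,0,0,0,5,50],[0,0,0,-4,4,2,50],[0,0,0,-4,4,0,50]]]';python3 -m crank '[[[0,0,0,-4,4,0,50],[0,0,0,-4,4,0,50],[0,0,0,-4,4,0,50],[0,0,0,-4,4,0,50],[0,0,0,0,0,0,50]]]'
python3 - <<'E'
from h import *
look('n2'); rects(cv2.imread('pics/n2_top.png'),335,405,140,205,.118,215,15)
a=cv2.imread('pics/n2_top.png');cv2.imwrite('pics/n2z.png',cv2.resize(a[145:210,330:410],None,fx=8,fy=8,interpolation=cv2.INTER_CUBIC))
E
```

```text
clock: 10.05
tcp_pos: [0.5411, -0.1188, 0.101]
tool_rot: [-0.001, 0.015, 1.0, 0.001]
ft_force: [-0.5, -0.2, -0.6]
gripper_width: 0.0427
grasp_force: 0.0
clock: 10.68
tcp_pos: [0.4626, -0.0392, 0.2367]
tool_rot: [0.003, 0.016, 1.0, -0.0]
ft_force: [0.3, 0.8, 0.2]
gripper_width: 0.0425
grasp_force: 0.0
clock: 11.3
tcp_pos: [0.3004, 0.1225, 0.2337]
tool_rot: [0.002, 0.012, 1.0, 0.001]
ft_force: [-0.0, -1.1, -0.3]
gripper_width: 0.0427
grasp_force: 0.0
11.4 [0.30199821 0.12067236 0.23339065] yaw 88.34246059489692 tilt [ 0.003  0.    -1.   ] 0.04285388504335055 [-0.6 -0.1  0.1]
px [368.  195.7] ctr [ 495.9 -131.6  118. ] size [np.float64(4.3), np.float64(67.1)] longaxis yaw 88.4
px [381.6 178.1] ctr [ 533.  -160.7  118. ] size [np.float64(15.6), np.float64(55.4)] longaxis yaw -1.3
px [354.5 192.6] ctr [ 502.4 -103.7  118. ] size [np.float64(59.8), np.float64(123.7)] longaxis yaw 53.3
px [367.5 177.5] ctr [ 534.  -131.5  118. ] size [np.float64(36.4), np.float64(57.7)] longaxis yaw -1.6
px [391.7 176.7] ctr [ 536.1 -181.7  118. ] size [np.float64(19.7), np.float64(60.9)] longaxis yaw -2.5
px [351.  176.8] ctr [535.4 -97.3 118. ] size [np.float64(22.2), np.float64(69.4)] longaxis yaw -1.5
```

View pics/n2.png

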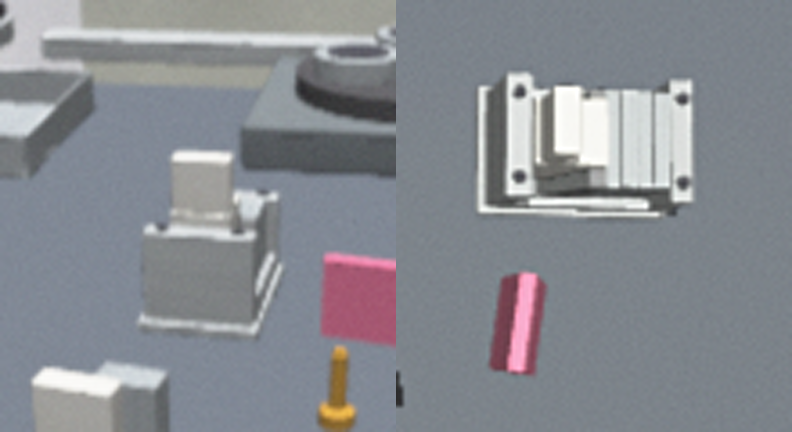

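View pics/n2z.png

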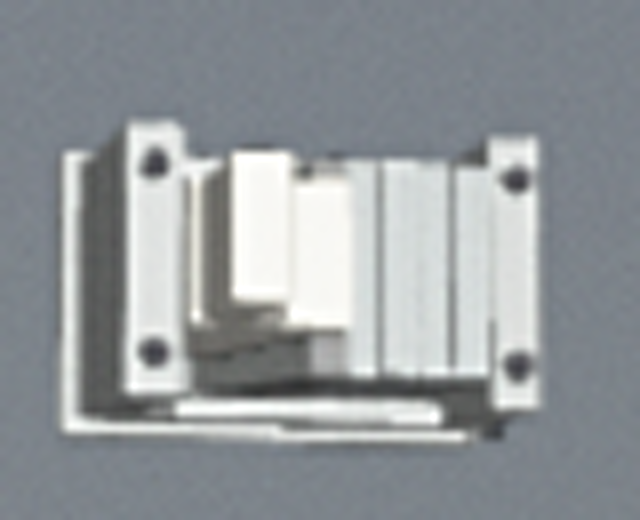

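The wedge stands in the gap. In the zoom, its tab is at (262,225), its body lies against the wall at (190,250), and the plates are packed to the right with the heel still upright. I'll check x, y and height by number.

```bash
python3 - <<'E'
from h import *
t=lambda u,v,z:(onz('top',330+u/8-.45,145+v/8-.45,z)*1000).round(1)
print('tab ctr',t(262,225,.118),'corners',t(232,150,.118),t(290,152,.118),t(285,305,.118),t(234,300,.118))
print('wall',t(156,256,.072),'far wall',t(516,272,.072))
print('wall inner edge',t(185,256,.072),'heel/plate4',t(352,270,.064),'far inner',t(490,270,.064),t(490,270,.072))
# side: tab top px -> height, on plane y=-.112
f=lambda u,v:(u/3.6+200,v/3.6+70)
for u,v in((172,153),(233,156),(172,212),(233,216)):
    o,d=ray('side',*f(u,v)); k=(-.112-o[1])/d[1]; print((o+d*k).round(4))
E
```

```text
tab ctr [ 544.  -120.9  118. ] corners [ 563.7 -113.6  118. ] [ 563.3 -128.7  118. ] [ 523.1 -126.4  118. ] [ 524.3 -113.2  118. ]
wall [ 543.2 -104.1   72. ] far wall [ 539.4 -202.7   72. ]
wall inner edge [ 543.2 -112.1   72. ] heel/plate4 [ 540.9 -160.1   64. ] far inner [ 541.1 -198.3   64. ] [ 539.9 -195.6   72. ]
[ 0.5613 -0.112   0.1197]
[ 0.5207 -0.112   0.1195]
[ 0.5621 -0.112   0.0789]
[ 0.5205 -0.112   0.0784]
```

```bash
python3 -c "
from plant import robot
print(robot.close_job())"
```

```text
the job is handed in; nothing more can be done
None
```

I drove the broad wedge down to a hard stop at 31 N and released it: tab top measured about 119 mm (118 is tight), the plate row looks packed, the slim wedge was not touched, and the job was handed in after about 11.4 s; no verdict came back.

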